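# Close the slide cassette and pull it from its dock by the catches

### The job

The slide cassette sits locked in its dock with its lid on loosely, standing proud of the rim and perhaps askew: first, with the cassette still in the dock, press the lid down until it is fully seated and level all round. Then pinch the two sprung catches on the cassette's long sides together so that it unlocks, lift it straight up out of the dock, and finish while still holding it by the pinched catches, upright and still, about 12 cm above where it sat. Leave the things lying round the dock (timer, tally counter, twelve-well plate) where they are.

Things in the scene. Friction and masses are not known exactly. Their poses are not given: they have to be found in the camera images.
- dock: Low metal dock fixed to the worktop; plate 130 (x) x 90 (y) x 8 mm. Origin: centre of its underside. Channels at the x ends, 30 mm high above the worktop, guide the cassette. At the middle of each long side, 23 to 33 mm from the centre line, a dark hooked keeper (34 mm long, top 23.5 mm above the worktop) hooks over a catch and locks the cassette until both catches are pushed in.
- cassette_grip (a point): Slide cassette: white upright box 84 (x) x 34 (y) x 70 mm without lid, 0.14 to 0.28 kg, in the dock with the dock's axes, z up; its underside is 8 mm above the worktop. This point lies on its centre line midway between the two catch pads, 48 mm above its underside, 56 mm above the worktop while docked.
- cassette: The same cassette (with its catches and lid); origin at the centre of its underside.
- catch_left (a joint): Sprung catch on the cassette's +y side: metres pushed in. 0 = out, locked; 0.005 = fully in, at its stop; frees the keeper from about 0.0035. Needs 3 N at first, 6.5 N fully in; springs out when let go.
- catch_right (a joint): The same on the -y side.
- pad_left (a point): Middle of the outer face of the +y catch's grey ribbed pad, 28 mm long (cassette's x) and 28 mm high, 42 to 70 mm above the worktop while docked; 27 mm from the cassette's centre line when out. Over their outer faces the two pads measure 54 mm when out, 44 mm when both are fully in.
- pad_right (a point): The same point on the -y catch's pad.
- lid (a joint): How far the middle of the lid stands above its seat on the cassette's rim, in m: 0 = seated, 0.005 to 0.008 at the start. It is a tight fit: some 3 N move it down, and it stays where it is left.
- lid_tilt (a joint): Tilt of the lid about the cassette's y axis, in rad: 0 = level, positive = its +x end is lower. At most 0.1 either way at the start; once the low end meets the rim, pressing on brings the lid level. A press of about 10 N on the middle seats it fully.
- lid_top (a point): Middle of the top face of the lid: a white cap, 92 (cassette's x) x 42 (y) x 5 mm and a shallow skirt below, with a thin round press mark in the middle. 75 mm above the cassette's underside when seated, 83 mm above the worktop while docked (88 to 91 mm at the start).
- microscope: Tall inverted microscope fixed on the worktop to the left (+y) of the dock; solid, so carry the arm round or over it. It fills about x 0.22 to 0.71, y -0.13 to 0.17 and is 0.43 m high at x 0.48 to 0.64; its eyepieces, nearest the robot, reach about 0.35 m. Origin: under it, on the worktop.
- timer: White lab timer 70 x 64 x 19 mm lying on the worktop; leave it. Origin: centre of its underside.
- tally_counter: Round hand tally counter 56 x 76 x 23 mm on the worktop; leave it. Origin: centre of its underside.
- plate_12well: Clear flat twelve-well plate 87 x 129 x 19 mm on the worktop; leave it. Origin: centre of its underside.
Things that resemble listed ones, but are neither listed nor needed, are in the scene too. Leave any red look-alike of the cassette alone.

How it is judged (in metres and radians):
On the way, in this order (a step that is already met when the one before it is completed fails the run):
1. the lid is seated and level while the cassette is still in the dock (value of joint lid below 0.002 m and value of joint lid_tilt between -0.03 and 0.03 rad and height (world z) of cassette_grip below 0.062 m), for 0.2 s.
2. both catches are pinched in while the cassette is still in the dock (value of joint each of catch_left, catch_right above 0.0035 m and height (world z) of cassette_grip below 0.062 m), for 0.1 s.
At the end, for the whole second after the job is handed in: The cassette hangs still (under 0.03 m/s) in the fingers, both catches pushed in more than 3.5 mm, at least 80 mm above where it sat, within 0.25 rad of upright, touching the dock nowhere, with its lid seated (under 2 mm proud) and level (within 0.03 rad) (value of joint lid below 0.002 m and value of joint lid_tilt between -0.03 and 0.03 rad and value of joint each of catch_left, catch_right above 0.0035 m and height (world z) of cassette_grip above 0.136 m and angle between cassette_grip's own z axis and vertical below 0.25 rad and linear speed of cassette below 0.03 m/s and contact force between the fingers and cassette above 2 N and contact force between cassette and dock below 0.1 N); the arm keeps its last pose, push and grip.
It fails at once if a bystander (timer, tally counter, twelve-well plate) is moved by more than 30 mm (distance of any of timer, tally_counter, plate_12well from where it was at the start of the episode above 0.03 m).
It also fails if it takes over 48 s, if anything falls off the work surface, if the arm or the gripper's body presses on something with over 40 N, if the wrist force passes 120 N, or if a joint passes its speed limit or range.

### The arm

A 6-joint arm with a two-finger parallel gripper is mounted at the origin on a cart in front of the work surface, level with it; the furniture and walls round the work are solid. World frame = base frame: x ahead of the robot, y to its left, z up, the work surface at z = 0. Lengths are in mm, angles in rad, forces in N, time in s.
With the tool pointing down it reaches from about 275 to 725 mm from the base axis. Payload 15.9 kg.
Tool frame: the origin (TCP) lies midway between the tips of the shut fingers; the grasp point (between the pads) lies 19 mm behind it; z points along the fingers, y is the direction in which the jaws open and shut (so a half turn about z gives the same grasp; the last joint's range is limited). The gripper opens to 85 mm and grips with 20 to 120 N. Pads are 22 mm wide; open, the fingers measure 114 mm over their backs; the gripper's body (76 mm by 85 mm) begins 54 mm behind the grasp point. The pads swing forward as they close: fully open they stand 13 mm farther back than shut.
Start: joints at [1.2, 0.213, -0.034, 1.323, 0, 1.571], TCP at [181.174, 466.006, 231.306] pointing down, gripper open.
Joint ranges: [-2.98, 2.98], [-0.74, 1.72], [-1.14, 1.35], [-2.1, 2.04], [-1.57, 1.44], [-3.14, 3.14]. Speed limits (rad/s): [1.89, 1.89, 2.39, 2.57, 3.14, 3.14].

### API

Orientations are given as a rotation vector (axis times angle).
In Python, from cell import manip gives the robot as it stands.
- The arm moves only by the tool send_rows, never from a script. Its argument "plan" is a list of rows, each an object with "translation": the shift along the world's x, y, z in m, a list of three; "delta_rot": the turn, a rotation vector about the world's x, y, z in rad, a list of three; "hand": the opening, from 0 (shut) to 1 (fully open). A call has exactly 10 rows; each row is the pose to reach, as a shift and turn from the pose measured when the call began; what a row does not reach only later rows make up. A row lasts 1/12 s, in which the tool goes at most 41.7 mm and 7.16 degrees, less where a joint would pass 70% of its speed; a pose out of reach is approached as far as the arm can. A call with a gripper value outside its range is refused whole. The fingers move at their own pace and stop on an object; "squeeze" is the grip in N (left out, the last holds). Time passes only in rows, so rows that repeat a pose let the fingers close, or fill a call up. It gives the time, the measured TCP pose, the force and the opening at its end, in the units of the state.
- manip.get_state(): the state, without advancing time (a new reading comes with each control period).
- manip.snapshot(name): name is "scene" or "top" or "wrist"; returns (picture, depth): 384x512x3 uint8, red, green, blue; 384x512 float32, mm along the optical axis (not along the pixel's ray), 0 where there is no reading.
- manip.camera_model(name): a dict with "camera_matrix" (3x3 intrinsics, pixels), "camera_from_world" (4x4, takes a point from world to camera coordinates). Camera axes: x right, y down, z forward; pixel columns grow to the right and rows downward; lengths in mm; the calibration is good to about 2 mm. A picture is of the moment at which its call begins: read the wrist's pose just before it. camera_model takes no time and is no camera call; for the wrist camera it gives the pose at the moment of the call.
- manip.hand_in(): hands the job in, once; it reports no verdict.
The state is a dict: "clock": time; "qpos": joint angles; "joint_vel": joint speeds; "joint_efforts": joint torques, N m; "tcp_pos": TCP position; "tool_rot": TCP orientation; "contact_force": force on the tool from outside, world axes, zero at the start; "moment": the same for the moment, N m; "grip_width": finger opening in mm.
Only numpy, scipy, OpenCV 4.12 (cv2) and the standard library are available. Lean on these libraries where they do the work, as an engineer would, in place of code of your own. Each camera call takes 0.05 s, during which the arm holds its last target.

## Working session

There is one attempt and no reset: what is moved stays moved. The work goes in short steps, Python scripts to look and compute and a tool call to move; the robot and the scene stay as the last step left them, time stands still between calls to the robot, and variables do not carry over. Pictures are saved under pics/ and viewed, and the job is handed in when it is done.

Besides the shell and the picture viewer there is one more tool, called after "Request:" in YAML: its name, and indented under it one key for each argument. send_rows: Moves the arm, as the interface text tells. Its arguments: {"type":"object","properties":{"plan":{"type":"array"},"squeeze":{"type":"number"}},"required":["plan"]}

```bash
mkdir -p pics; cat > h.py <<'E'
import numpy as np,cv2
from cell import manip
def snap(n,f):
    m=manip.camera_model(n); p,d=manip.snapshot(n)
    cv2.imwrite('pics/'+f+'.png',p[:,:,::-1]); np.savez('pics/'+f+'.npz',d=d,p=p,K=m['camera_matrix'],T=m['camera_from_world'])
def load(f):
    return np.load('pics/'+f+'.npz')
def px(z,u,v,d=None,h=None):
    K=np.array(z['K']);T=np.array(z['T']);R=T[:3,:3];t=T[:3,3]
    ray=np.linalg.inv(K)@np.array([u,v,1.])
    if h is not None:
        c=-R.T@t; r=R.T@ray; return c+r*(h-c[2])/r[2]
    if d is None: d=z['d'][int(round(v)),int(round(u))]
    return R.T@(ray*d-t)
def st():
    s=manip.get_state()
    for k in s: print(k,np.round(s[k],4))
E
python3 - <<'E'
from h import *
st(); snap('scene','s1'); snap('top','t1')
for n in ('scene','top'):
    z=load(n[0]+'1'); print(-z['T'][:3,:3].T@z['T'][:3,3])
E
```

```text
clock 0.0
qpos [ 1.2     0.2134 -0.0351  1.3235 -0.      1.5708]
joint_vel [ 0.0007 -0.0023  0.0001  0.0021 -0.0013  0.0025]
joint_efforts [-2.6000e-03 -6.8615e+01  4.8712e+01  1.7600e-02 -2.0000e-04  0.0000e+00]
tcp_pos [181.053  465.6743 230.801 ]
tool_rot [-5.7910e-01 -3.0875e+00  1.8000e-03]
contact_force [ 0.0643  0.1045 -0.0505]
moment [ 0.0342 -0.0315  0.0128]
grip_width 85.7504
[ -82.59676177 -639.75262211  614.33855732]
[ 395.66306454 -279.76982811  941.44054394]
```

View pics/s1.png

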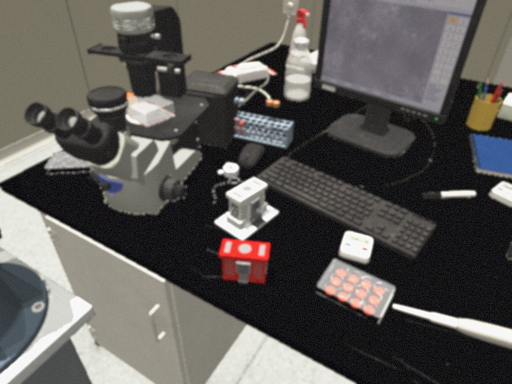

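View pics/t1.png

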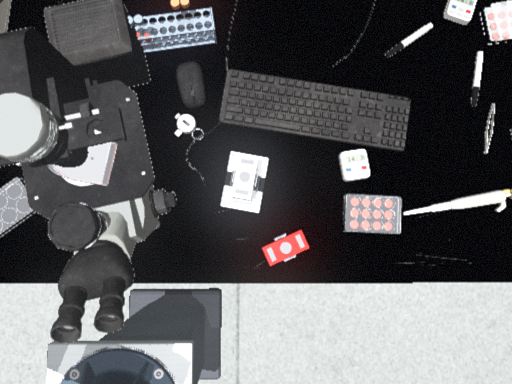

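```bash
python3 - <<'E'
from h import *
z=load('t1'); p=z['p'][140:225,205:285,::-1]; cv2.imwrite('pics/t1c.png',cv2.resize(p,None,fx=7,fy=7,interpolation=cv2.INTER_CUBIC))
z=load('s1'); p=z['p'][150:300,190:300,::-1]; cv2.imwrite('pics/s1c.png',cv2.resize(p,None,fx=4,fy=4,interpolation=cv2.INTER_CUBIC))
E
```

```text
(no output)
```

View pics/t1c.png

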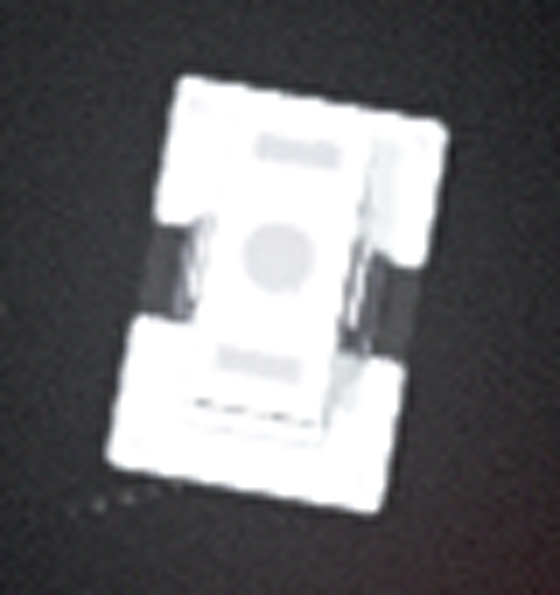

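View pics/s1c.png

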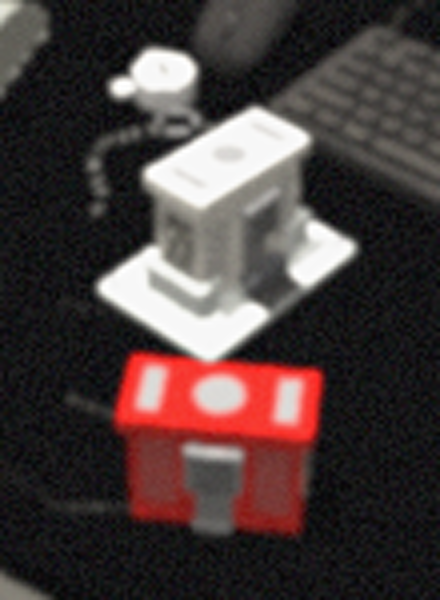

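```bash
python3 - <<'E'
from h import *
z=load('t1')
f=lambda c:(205+(c[0]+.5)/7-.5,140+(c[1]+.5)/7-.5)
C=np.array([px(z,*f(c),h=8) for c in [(180,78),(447,125),(380,512),(108,463)]])
print(C.round(1), C.mean(0).round(1))
a=(C[0]+C[1]-C[2]-C[3]);b=(C[0]+C[3]-C[1]-C[2]);print('yaw',np.arctan2(a[1],a[0]),np.arctan2(-b[0],b[1]),np.hypot(*a[:2])/2,np.hypot(*b[:2])/2)
print('lid',px(z,*f((278,257)),h=89),px(z,*f((278,257))))
m=[px(z,*f(c)) for c in [(300,150),(258,360)]];print(m,[px(z,*f(c),h=89) for c in [(300,150),(258,360)]])
# microscope, heights near the route
d=z['d']; T=z['T'];K=z['K']
v,u=np.mgrid[0:384,0:512]; r=np.stack([(u-K[0,2])/K[0,0]*d,(v-K[1,2])/K[1,1]*d,d],-1)
P=(r-T[:3,3])@T[:3,:3]; P[d==0]=np.nan
for x0 in range(-50,800,75):
    print(x0,[int(np.nanmax(P[...,2][s])) if (s:=(abs(P[...,0]-x0-37)<37)&(abs(P[...,1]-y0-37)<37)).any() else -1 for y0 in range(-600,600,75)])
E
```

```text
[[ 582.3 -242.9    8. ]
 [ 566.9 -331.3    8. ]
 [ 438.8 -309.1    8. ]
 [ 454.6 -220.3    8. ]] [ 510.6 -275.9    8. ]
yaw -0.17339532909511363 -0.17427585619752156 129.80869400222488 89.95467775824183
lid [ 511.5575128  -275.88582897   89.        ] [ 511.55422431 -275.88593918   89.02418789]
[array([ 544.40251394, -282.41512658,   87.59901986]), array([ 480.13645683, -270.04347851,   92.00874234])] [array([ 544.15846278, -282.41078619,   89.        ]), array([ 480.43566705, -270.00902715,   89.        ])]
-50 [-789, -789, -788, -790, -784, -691, -347, -1, -1, -1, -1, -794, -788, -788, -793, -788]
25 [-790, -787, -788, -788, -790, 3, 18, 75, 72, 19, 2, -797, -789, -790, -792, -786]
100 [-787, -789, -790, -791, -788, 2, 15, 53, 50, 16, 2, -802, -789, -795, -790, -790]
175 [-791, -792, -794, -792, -792, -793, 304, 315, 321, -789, -793, -1, -1, -1, -793, -793]
250 [4, 4, 4, 3, 4, 5, 327, 330, 326, 5, 4, 4, -1, -1, -1, -1]
325 [22, 23, 78, 79, 4, 4, 267, 294, 294, 3, 3, 21, -1, -1, -1, -1]
400 [23, 22, 4, 11, 96, 8, 185, 295, 295, 187, 22, 24, -1, -1, -1, -1]
475 [22, 21, 4, 88, 95, 13, 337, 434, 433, 337, 21, 23, -1, -1, -1, -1]
550 [24, 25, 21, 89, 90, 6, 338, 432, 433, -1, -1, 0, -1, -1, -1, -1]
625 [27, 26, 27, 26, 26, 31, 183, 187, 411, -1, -1, -1, -1, -1, -1, -1]
700 [29, 29, 28, 28, 28, 40, 40, 194, 194, 193, -1, -1, -1, -1, -1, -1]
775 [7, 9, 4, 4, 7, 67, 67, 193, 195, 194, 0, -1, -1, -1, -1, -1]
```

Request:
send_rows:
  plan:
    - {"translation": [0,0,0.04],"delta_rot": [0,0,0],"hand": 0.5}
    - {"translation": [0,0,0.08],"delta_rot": [0,0,0],"hand": 0.2}
    - {"translation": [0,0,0.12],"delta_rot": [0,0,0],"hand": 0}
    - {"translation": [0,0,0.16],"delta_rot": [0,0,0],"hand": 0}
    - {"translation": [0,0,0.2],"delta_rot": [0,0,0],"hand": 0}
    - {"translation": [0,0,0.24],"delta_rot": [0,0,0],"hand": 0}
    - {"translation": [0,0,0.28],"delta_rot": [0,0,0],"hand": 0}
    - {"translation": [0,0,0.3],"delta_rot": [0,0,0],"hand": 0}
    - {"translation": [0,0,0.3],"delta_rot": [0,0,0],"hand": 0}
    - {"translation": [0,0,0.3],"delta_rot": [0,0,0],"hand": 0}

```text
clock: 0.93
tcp_pos: [176.5, 453.9, 495.6]
tool_rot: [0.578, 3.081, 0.057]
contact_force: [-0.3, 1.0, 0.2]
grip_width: 0.2
```

```bash
python3 - <<'E'
from h import *
st();snap('scene','s2')
E
```

```text
clock 0.9333
qpos [ 1.2     0.3309  0.8337  2.0369 -0.      1.5708]
joint_vel [ 0.0001  0.0198 -0.0463 -0.002   0.0009 -0.0008]
joint_efforts [ 3.1000e-03 -7.1420e+01  4.1437e+01 -5.8050e-01  1.0000e-04 -0.0000e+00]
tcp_pos [176.4576 453.88   495.5935]
tool_rot [0.5777 3.0806 0.0565]
contact_force [-0.2906  0.9504  0.1614]
moment [-0.0473  0.0003  0.0226]
grip_width 0.2009
```

View pics/s2.png

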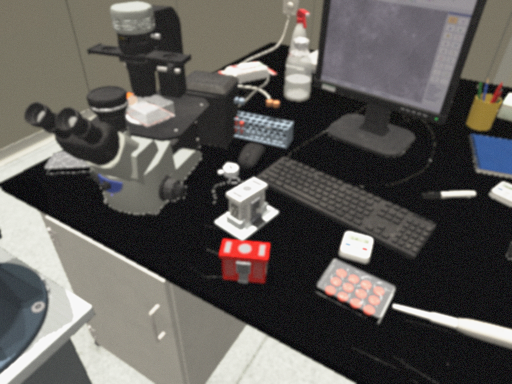

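Request:
send_rows:
  plan:
    - {"translation": [-0.015,-0.035,-0.012],"delta_rot": [0,0,0],"hand": 0}
    - {"translation": [-0.02,-0.07,-0.025],"delta_rot": [0,0,0],"hand": 0}
    - {"translation": [0.005,-0.098,-0.025],"delta_rot": [0,0,0.03],"hand": 0}
    - {"translation": [0.04,-0.117,-0.025],"delta_rot": [0,0,0.06],"hand": 0}
    - {"translation": [0.073,-0.141,-0.025],"delta_rot": [0,0,0.1],"hand": 0}
    - {"translation": [0.103,-0.167,-0.025],"delta_rot": [0,0,0.13],"hand": 0}
    - {"translation": [0.13,-0.196,-0.025],"delta_rot": [0,0,0.16],"hand": 0}
    - {"translation": [0.154,-0.228,-0.025],"delta_rot": [0,0,0.2],"hand": 0}
    - {"translation": [0.175,-0.262,-0.025],"delta_rot": [0,0,0.2],"hand": 0}
    - {"translation": [0.185,-0.28,-0.025],"delta_rot": [0,0,0.2],"hand": 0}

```text
clock: 1.82
tcp_pos: [361.9, 170.2, 467.5]
tool_rot: [-0.271, -3.128, -0.048]
contact_force: [-0.7, 0.3, 0.5]
grip_width: -0.2
```

```bash
python3 - <<'E'
from h import *
st();snap('scene','s3');snap('top','t3')
E
```

```text
clock 1.8167
qpos [0.4177 0.0958 0.441  1.9029 0.0278 0.5907]
joint_vel [-0.5672  0.0328  0.0423  0.0216  0.0246 -0.5326]
joint_efforts [ 4.33830e+00 -5.29160e+01  4.25794e+01 -1.39900e-01 -1.69000e-02
 -1.00800e-01]
tcp_pos [361.8575 170.179  467.4955]
tool_rot [-0.2708 -3.1275 -0.048 ]
contact_force [-0.6666  0.2622  0.5103]
moment [ 0.0281  0.0514 -0.0105]
grip_width -0.2305
```

View pics/s3.png

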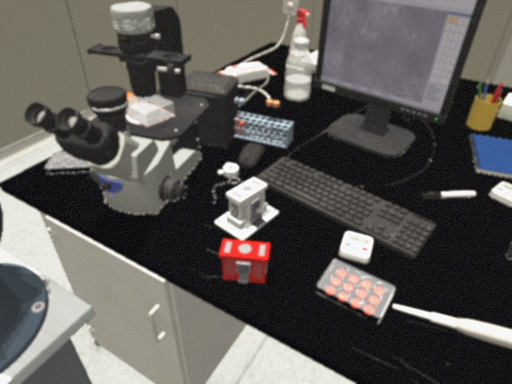

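View pics/t3.png

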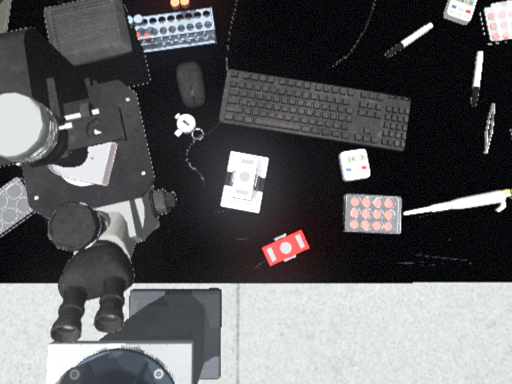

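Request:
send_rows:
  plan:
    - {"translation": [0.014,-0.037,0],"delta_rot": [0,0,0],"hand": 0}
    - {"translation": [0.023,-0.075,0],"delta_rot": [0,0,0],"hand": 0}
    - {"translation": [0.028,-0.114,0],"delta_rot": [0,0,0],"hand": 0}
    - {"translation": [0.03,-0.154,0],"delta_rot": [0,0,0],"hand": 0}
    - {"translation": [0.03,-0.194,0],"delta_rot": [0,0,0],"hand": 0}
    - {"translation": [0.028,-0.234,0],"delta_rot": [0,0,0],"hand": 0}
    - {"translation": [0.024,-0.273,0],"delta_rot": [0,0,0],"hand": 0}
    - {"translation": [0.02,-0.312,0],"delta_rot": [0,0,0],"hand": 0}
    - {"translation": [0.03,-0.35,0],"delta_rot": [0,0,0],"hand": 0}
    - {"translation": [0.05,-0.385,0],"delta_rot": [0,0,0],"hand": 0}

```text
clock: 2.75
tcp_pos: [409.5, -215.2, 467.5]
tool_rot: [-0.276, -3.125, -0.05]
contact_force: [1.7, 1.0, 1.5]
grip_width: 0.1
```

```bash
cat >> h.py <<'E'
from scipy.spatial.transform import Rotation as Ro
def goal(x,y,z,yaw=-0.174):
    s=manip.get_state(); R=Ro.from_rotvec(s['tool_rot']).as_matrix()
    t=np.array([-np.sin(yaw),np.cos(yaw),0]); zz=np.array([0,0,-1.])
    if t@R[:,1]<0:t=-t
    G=np.stack([np.cross(t,zz),t,zz],1)
    print('tcp',np.round(s['tcp_pos'],1),'F',np.round(s['contact_force'],1),'clk',round(float(s['clock']),2),'w',round(float(s['grip_width']),1))
    print('d',np.round((np.array([x,y,z])-s['tcp_pos'])/1000,4),'rot',np.round(Ro.from_matrix(G@R.T).as_rotvec(),4))
E
python3 - <<'E'
from h import *
st();goal(511,-276,220)
E
```

```text
clock 2.75
qpos [-0.5026  0.2751  0.6671  1.9789  0.0275 -0.3267]
joint_vel [-5.4550e-01  1.0639e+00  1.4051e+00  3.6400e-01  1.3000e-03 -5.3960e-01]
joint_efforts [  1.5647 -82.5783  27.506   -1.5585  -0.2336   0.7216]
tcp_pos [ 409.4693 -215.1815  467.5057]
tool_rot [-0.276  -3.1253 -0.0497]
contact_force [1.6899 1.0085 1.4546]
moment [-0.007  -0.0391  0.0162]
grip_width 0.0798
tcp [ 409.5 -215.2  467.5] F [1.7 1.  1.5] clk 2.75 w 0.1
d [ 0.1015 -0.0608 -0.2475] rot [-0.0319 -0.0009  0.0022]
```

Request:
send_rows:
  plan:
    - {"translation": [0.02,-0.025,-0.02],"delta_rot": [-0.01,0,0],"hand": 0}
    - {"translation": [0.04,-0.045,-0.045],"delta_rot": [-0.02,0,0],"hand": 0}
    - {"translation": [0.06,-0.061,-0.07],"delta_rot": [-0.032,-0.001,0.002],"hand": 0}
    - {"translation": [0.08,-0.061,-0.105],"delta_rot": [-0.032,-0.001,0.002],"hand": 0}
    - {"translation": [0.1015,-0.061,-0.14],"delta_rot": [-0.032,-0.001,0.002],"hand": 0}
    - {"translation": [0.1015,-0.061,-0.18],"delta_rot": [-0.032,-0.001,0.002],"hand": 0}
    - {"translation": [0.1015,-0.061,-0.22],"delta_rot": [-0.032,-0.001,0.002],"hand": 0}
    - {"translation": [0.1015,-0.061,-0.2475],"delta_rot": [-0.032,-0.001,0.002],"hand": 0}
    - {"translation": [0.1015,-0.061,-0.2475],"delta_rot": [-0.032,-0.001,0.002],"hand": 0}
    - {"translation": [0.1015,-0.061,-0.2475],"delta_rot": [-0.032,-0.001,0.002],"hand": 0}

```text
clock: 3.58
tcp_pos: [509.5, -274.5, 218.8]
tool_rot: [-0.272, -3.125, -0.003]
contact_force: [0.0, -0.4, 1.5]
grip_width: 0.0
```

```bash
python3 - <<'E'
from h import *
st();goal(511,-276,100); snap('wrist','w4'); snap('scene','s4')
z=load('s4'); cv2.imwrite('pics/s4c.png',cv2.resize(z['p'][100:300,150:350,::-1],None,fx=3,fy=3,interpolation=cv2.INTER_CUBIC))
E
```

```text
clock 3.5833
qpos [-4.9430e-01  3.8600e-01  1.6950e-01  1.3593e+00  1.0000e-04 -3.2070e-01]
joint_vel [-0.0052 -0.0282  0.094   0.0264 -0.0021 -0.0015]
joint_efforts [ 1.10600e-01 -7.83772e+01  4.28217e+01 -1.65360e+00  3.50000e-03
  1.65000e-02]
tcp_pos [ 509.5352 -274.5377  218.8096]
tool_rot [-0.2718 -3.1253 -0.0032]
contact_force [ 0.0191 -0.3565  1.457 ]
moment [-0.039  -0.0413 -0.0006]
grip_width 0.0078
tcp [ 509.5 -274.5  218.8] F [ 0.  -0.4  1.5] clk 3.58 w 0.0
d [ 0.0015 -0.0015 -0.1188] rot [-0.0024 -0.0043 -0.0005]
```

View pics/w4.png

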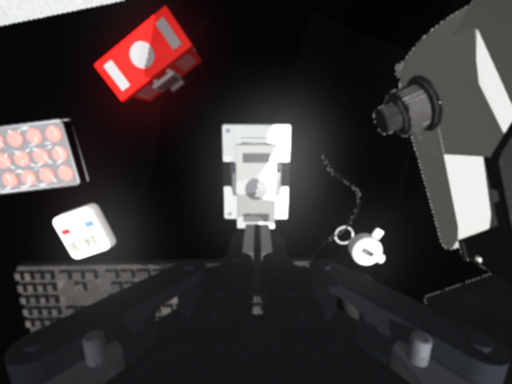

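View pics/s4c.png

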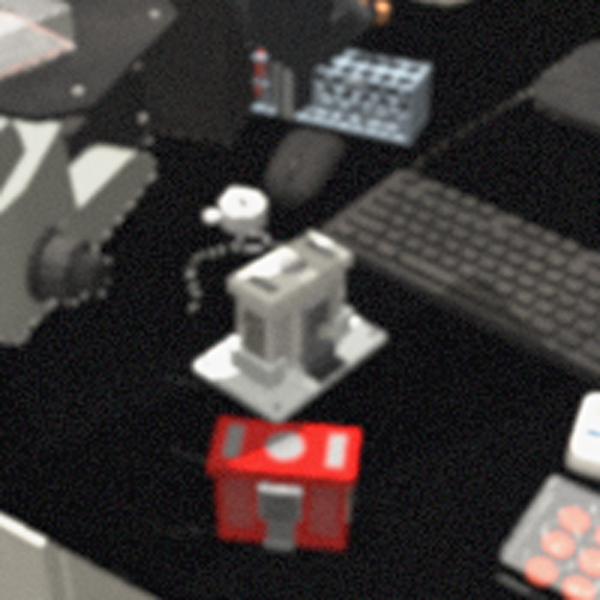

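```bash
python3 - <<'E'
from h import *
z=load('w4'); print(-z['T'][:3,:3].T@z['T'][:3,3])
cv2.imwrite('pics/w4c.png',cv2.resize(z['p'][110:240,195:315,::-1],None,fx=5,fy=5,interpolation=cv2.INTER_CUBIC).clip(0,255))
E
```

```text
[ 444.34240046 -261.46161217  362.10635519]
```

View pics/w4c.png

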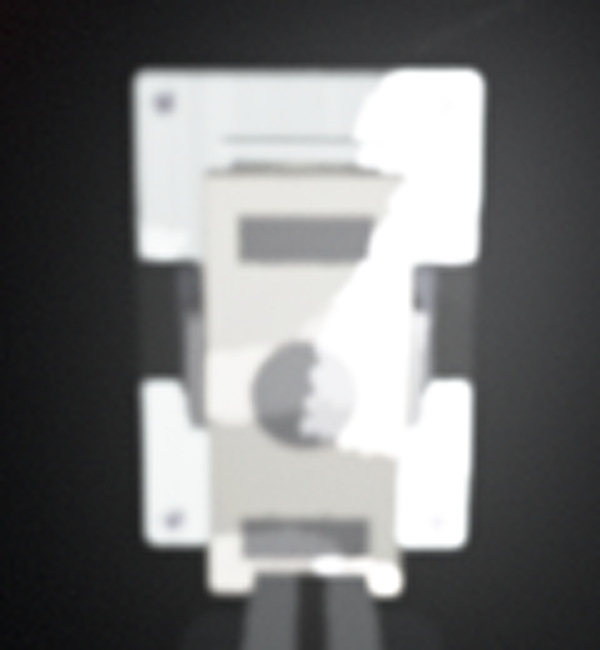

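```bash
python3 - <<'E'
from h import *
z=load('w4')
f=lambda c:(195+(c[0]+.5)/5-.5,110+(c[1]+.5)/5-.5)
print('mark',px(z,*f((304,395)),h=89))
C=np.array([px(z,*f(c),h=8) for c in [(133,70),(484,70),(470,548),(143,548)]]);print(C.round(1),C.mean(0))
E
```

```text
mark [ 510.90144608 -274.40710882   89.        ]
[[ 438.2 -306.6    8. ]
 [ 453.7 -217.6    8. ]
 [ 582.6 -239.8    8. ]
 [ 566.7 -330.8    8. ]] [ 510.30282428 -273.70683823    8.        ]
```

Request:
send_rows:
  plan:
    - {"translation": [0.0015,-0.0005,-0.03],"delta_rot": [-0.0024,-0.0043,0],"hand": 0}
    - {"translation": [0.0015,-0.0005,-0.06],"delta_rot": [-0.0024,-0.0043,0],"hand": 0}
    - {"translation": [0.0015,-0.0005,-0.085],"delta_rot": [-0.0024,-0.0043,0],"hand": 0}
    - {"translation": [0.0015,-0.0005,-0.105],"delta_rot": [-0.0024,-0.0043,0],"hand": 0}
    - {"translation": [0.0015,-0.0005,-0.115],"delta_rot": [-0.0024,-0.0043,0],"hand": 0}
    - {"translation": [0.0015,-0.0005,-0.12],"delta_rot": [-0.0024,-0.0043,0],"hand": 0}
    - {"translation": [0.0015,-0.0005,-0.12],"delta_rot": [-0.0024,-0.0043,0],"hand": 0}
    - {"translation": [0.0015,-0.0005,-0.12],"delta_rot": [-0.0024,-0.0043,0],"hand": 0}
    - {"translation": [0.0015,-0.0005,-0.12],"delta_rot": [-0.0024,-0.0043,0],"hand": 0}
    - {"translation": [0.0015,-0.0005,-0.12],"delta_rot": [-0.0024,-0.0043,0],"hand": 0}

```text
clock: 4.52
tcp_pos: [513.6, -276.8, 103.1]
tool_rot: [0.272, 3.122, -0.005]
contact_force: [0.4, 0.2, 0.6]
grip_width: 0.1
```

```bash
python3 - <<'E'
from h import *
goal(511,-275,90)
E
```

```text
tcp [ 513.6 -276.8  103.1] F [0.4 0.2 0.6] clk 4.52 w 0.1
d [-0.0026  0.0018 -0.0131] rot [ 0.0039  0.0072 -0.0001]
```

Request:
send_rows:
  plan:
    - {"translation": [-0.0025,0.0015,-0.002],"delta_rot": [0.004,0.007,0],"hand": 0}
    - {"translation": [-0.0025,0.0015,-0.004],"delta_rot": [0.004,0.007,0],"hand": 0}
    - {"translation": [-0.0025,0.0015,-0.006],"delta_rot": [0.004,0.007,0],"hand": 0}
    - {"translation": [-0.0025,0.0015,-0.008],"delta_rot": [0.004,0.007,0],"hand": 0}
    - {"translation": [-0.0025,0.0015,-0.01],"delta_rot": [0.004,0.007,0],"hand": 0}
    - {"translation": [-0.0025,0.0015,-0.011],"delta_rot": [0.004,0.007,0],"hand": 0}
    - {"translation": [-0.0025,0.0015,-0.012],"delta_rot": [0.004,0.007,0],"hand": 0}
    - {"translation": [-0.0025,0.0015,-0.012],"delta_rot": [0.004,0.007,0],"hand": 0}
    - {"translation": [-0.0025,0.0015,-0.012],"delta_rot": [0.004,0.007,0],"hand": 0}
    - {"translation": [-0.0025,0.0015,-0.012],"delta_rot": [0.004,0.007,0],"hand": 0}

```text
clock: 5.35
tcp_pos: [511.1, -275.3, 91.1]
tool_rot: [0.273, 3.129, 0.0]
contact_force: [0.4, -0.3, 0.1]
grip_width: 0.1
```

```bash
python3 - <<'E'
from h import *
goal(511,-275,83)
E
```

```text
tcp [ 511.1 -275.3   91.1] F [ 0.4 -0.3  0.1] clk 5.35 w 0.1
d [-0.0001  0.0003 -0.0081] rot [-0.      0.0003 -0.0002]
```

Accurate. Press down gently, 1 mm per row.

Request:
send_rows:
  plan:
    - {"translation": [0,0,-0.001],"delta_rot": [0,0,0],"hand": 0}
    - {"translation": [0,0,-0.002],"delta_rot": [0,0,0],"hand": 0}
    - {"translation": [0,0,-0.003],"delta_rot": [0,0,0],"hand": 0}
    - {"translation": [0,0,-0.004],"delta_rot": [0,0,0],"hand": 0}
    - {"translation": [0,0,-0.005],"delta_rot": [0,0,0],"hand": 0}
    - {"translation": [0,0,-0.006],"delta_rot": [0,0,0],"hand": 0}
    - {"translation": [0,0,-0.007],"delta_rot": [0,0,0],"hand": 0}
    - {"translation": [0,0,-0.0075],"delta_rot": [0,0,0],"hand": 0}
    - {"translation": [0,0,-0.008],"delta_rot": [0,0,0],"hand": 0}
    - {"translation": [0,0,-0.008],"delta_rot": [0,0,0],"hand": 0}

```text
clock: 6.18
tcp_pos: [511.1, -275.3, 83.1]
tool_rot: [0.273, 3.13, 0.0]
contact_force: [-0.7, -0.4, 1.6]
grip_width: -0.1
```

Request:
send_rows:
  plan:
    - {"translation": [0,0,-0.0003],"delta_rot": [0,0,0],"hand": 0}
    - {"translation": [0,0,-0.0006],"delta_rot": [0,0,0],"hand": 0}
    - {"translation": [0,0,-0.0009],"delta_rot": [0,0,0],"hand": 0}
    - {"translation": [0,0,-0.0012],"delta_rot": [0,0,0],"hand": 0}
    - {"translation": [0,0,-0.0015],"delta_rot": [0,0,0],"hand": 0}
    - {"translation": [0,0,-0.0015],"delta_rot": [0,0,0],"hand": 0}
    - {"translation": [0,0,-0.0015],"delta_rot": [0,0,0],"hand": 0}
    - {"translation": [0,0,-0.0015],"delta_rot": [0,0,0],"hand": 0}
    - {"translation": [0,0,-0.0015],"delta_rot": [0,0,0],"hand": 0}
    - {"translation": [0,0,-0.0015],"delta_rot": [0,0,0],"hand": 0}

```text
clock: 7.02
tcp_pos: [511.1, -275.4, 83.0]
tool_rot: [0.273, 3.129, -0.001]
contact_force: [-8.6, 3.3, 24.3]
grip_width: -0.0
```

Request:
send_rows:
  plan:
    - {"translation": [0,0,0.005],"delta_rot": [0,0,0],"hand": 0}
    - {"translation": [0,0,0.03],"delta_rot": [0,0,0],"hand": 0}
    - {"translation": [0,0,0.06],"delta_rot": [0,0,0],"hand": 0.3}
    - {"translation": [0,0,0.09],"delta_rot": [0,0,0],"hand": 1}
    - {"translation": [0,0,0.12],"delta_rot": [0,0,0],"hand": 1}
    - {"translation": [0,0,0.14],"delta_rot": [0,0,0],"hand": 1}
    - {"translation": [0,0,0.14],"delta_rot": [0,0,0],"hand": 1}
    - {"translation": [0,0,0.14],"delta_rot": [0,0,0],"hand": 1}
    - {"translation": [0,0,0.14],"delta_rot": [0,0,0],"hand": 1}
    - {"translation": [0,0,0.14],"delta_rot": [0,0,0],"hand": 1}

```text
clock: 7.85
tcp_pos: [510.6, -275.1, 221.6]
tool_rot: [-0.273, -3.129, -0.001]
contact_force: [0.4, 0.2, -0.8]
grip_width: 85.4
```

```bash
python3 - <<'E'
from h import *
goal(511,-275,37); snap('wrist','w5'); snap('scene','s5'); snap('wrist','w6')
z=load('s5'); cv2.imwrite('pics/s5c.png',cv2.resize(z['p'][160:250,200:300,::-1],None,fx=6,fy=6,interpolation=cv2.INTER_CUBIC))
z=load('w5'); cv2.imwrite('pics/w5c.png',cv2.resize(z['p'][110:240,195:315,::-1],None,fx=5,fy=5,interpolation=cv2.INTER_CUBIC))
E
```

```text
tcp [ 510.6 -275.1  221.6] F [ 0.4  0.2 -0.8] clk 7.85 w 85.4
d [ 4.000e-04  1.000e-04 -1.846e-01] rot [-0.0004 -0.0008 -0.0001]
```

View pics/s5c.png

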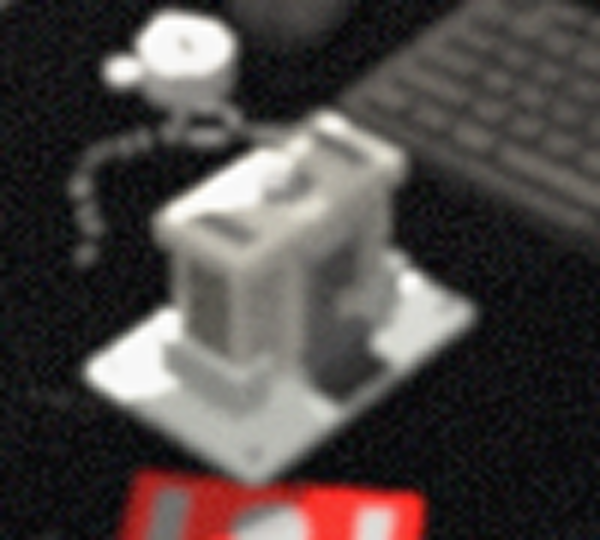

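View pics/w5c.png

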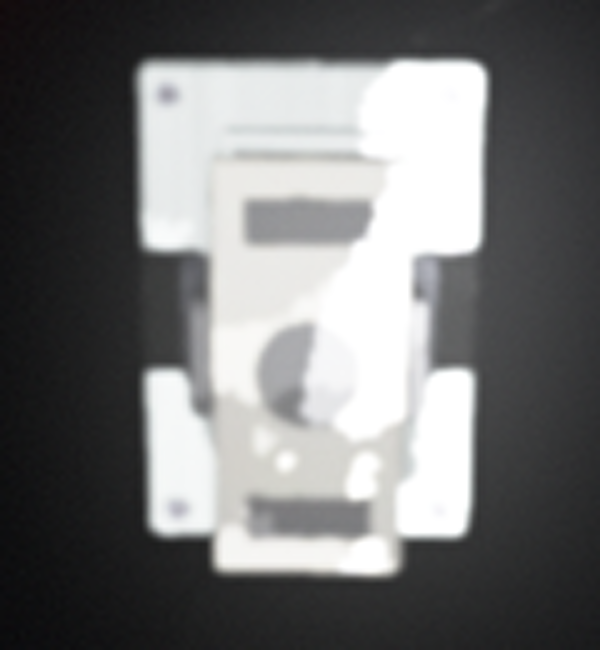

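```bash
python3 - <<'E'
from h import *
for n in('w5','w4','t1'):
    z=load(n); d=z['d'];T=z['T'];K=z['K']
    v,u=np.mgrid[0:384,0:512]; r=np.stack([(u-K[0,2])/K[0,0]*d,(v-K[1,2])/K[1,1]*d,d],-1)
    P=((r-T[:3,3])@T[:3,:3])-[511,-275,0]
    c,s=np.cos(-.174),np.sin(-.174)
    X=P[...,0]*c+P[...,1]*s;Y=-P[...,0]*s+P[...,1]*c;Z=P[...,2]
    m=(abs(X)<40)&(abs(Y)<15)&(Z>75)&(Z<100)&(d>0)
    A=np.c_[X[m],Y[m],np.ones(m.sum())]; print(n,m.sum(),np.linalg.lstsq(A,Z[m],rcond=None)[0])
    m=(abs(X)<60)&(abs(Y)<40)&(Z>75)&(Z<100)&(d>0); print('ext',np.percentile(X[m],[1,99]),np.percentile(Y[m],[1,99]))
z=load('w5')
f=lambda c:(195+(c[0]+.5)/5-.5,110+(c[1]+.5)/5-.5)
print('mark',px(z,*f((308,373)),h=83))
C=np.array([px(z,*f(c),h=8) for c in [(137,62),(487,62),(473,535),(150,535)]]);print(C.mean(0))
E
```

```text
w5 1971 [-2.05795945e-03  7.98263902e-04  8.33693636e+01]
ext [-47.31838098  43.31941254] [-19.90490906  20.88906546]
w4 2034 [-6.20985236e-02  6.19567903e-03  9.00223035e+01]
ext [-47.43629724  40.77813178] [-19.98932129  21.02101283]
t1 529 [-5.50447167e-02 -8.22172262e-03  8.93579326e+01]
ext [-46.2279793   44.22246833] [-21.70482417  19.34691679]
mark [ 509.93246991 -273.97303279   83.        ]
[ 509.9995551  -273.16926282    8.        ]
```

Request:
send_rows:
  plan:
    - {"translation": [0,0,-0.03],"delta_rot": [0,0,0],"hand": 1}
    - {"translation": [0,0,-0.06],"delta_rot": [0,0,0],"hand": 1}
    - {"translation": [0,0,-0.09],"delta_rot": [0,0,0],"hand": 1}
    - {"translation": [0,0,-0.12],"delta_rot": [0,0,0],"hand": 1}
    - {"translation": [0,0,-0.145],"delta_rot": [0,0,0],"hand": 1}
    - {"translation": [0,0,-0.165],"delta_rot": [0,0,0],"hand": 1}
    - {"translation": [0,0,-0.178],"delta_rot": [0,0,0],"hand": 1}
    - {"translation": [0,0,-0.184],"delta_rot": [0,0,0],"hand": 1}
    - {"translation": [0,0,-0.185],"delta_rot": [0,0,0],"hand": 1}
    - {"translation": [0,0,-0.186],"delta_rot": [0,0,0],"hand": 1}

```text
clock: 8.83
tcp_pos: [510.9, -275.3, 36.4]
tool_rot: [-0.273, -3.13, -0.0]
contact_force: [0.1, -0.8, 0.3]
grip_width: 85.2
```

```bash
python3 - <<'E'
from h import *
goal(510.5,-275,35); snap('wrist','w7'); snap('scene','s7')
z=load('s7'); cv2.imwrite('pics/s7c.png',cv2.resize(z['p'][130:260,180:320,::-1],None,fx=4,fy=4,interpolation=cv2.INTER_CUBIC))
E
```

```text
tcp [ 510.9 -275.3   36.4] F [ 0.1 -0.8  0.3] clk 8.83 w 85.2
d [-0.0004  0.0003 -0.0014] rot [-0.     -0.0001 -0.0001]
```

View pics/s7c.png

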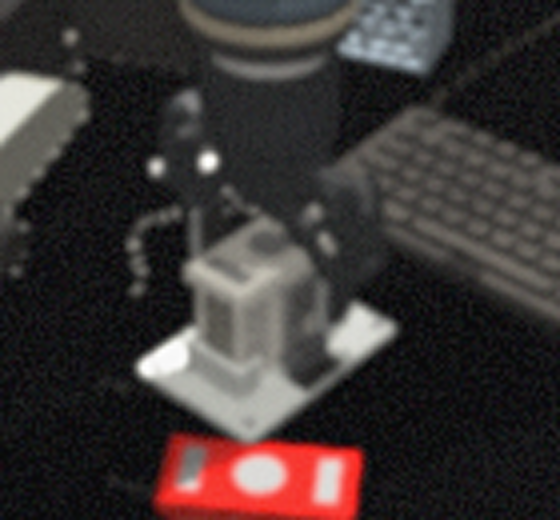

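View pics/w7.png

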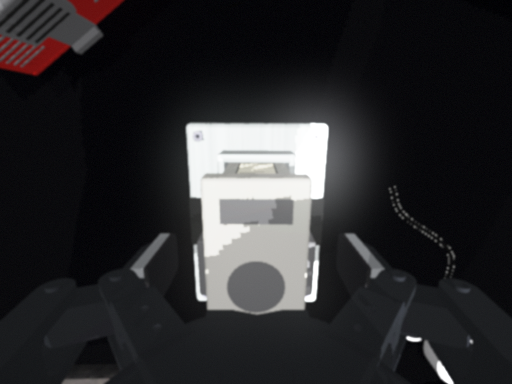

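Request:
send_rows:
  plan:
    - {"translation": [0,0,-0.001],"delta_rot": [0,0,0],"hand": 0.75}
    - {"translation": [0,0,-0.001],"delta_rot": [0,0,0],"hand": 0.65}
    - {"translation": [0,0,-0.001],"delta_rot": [0,0,0],"hand": 0.58}
    - {"translation": [0,0,-0.001],"delta_rot": [0,0,0],"hand": 0.5}
    - {"translation": [0,0,-0.001],"delta_rot": [0,0,0],"hand": 0.4}
    - {"translation": [0,0,-0.001],"delta_rot": [0,0,0],"hand": 0.3}
    - {"translation": [0,0,-0.001],"delta_rot": [0,0,0],"hand": 0.2}
    - {"translation": [0,0,-0.001],"delta_rot": [0,0,0],"hand": 0.2}
    - {"translation": [0,0,-0.001],"delta_rot": [0,0,0],"hand": 0.2}
    - {"translation": [0,0,-0.001],"delta_rot": [0,0,0],"hand": 0.2}
  squeeze: 45

```text
clock: 9.77
tcp_pos: [511.8, -275.9, 37.5]
tool_rot: [0.273, 3.127, -0.002]
contact_force: [-5.1, 2.2, 21.2]
grip_width: 40.4
```

```bash
python3 - <<'E'
from h import *
goal(510.5,-275,35); snap('wrist','w8'); snap('scene','s8')
z=load('s8'); cv2.imwrite('pics/s8c.png',cv2.resize(z['p'][130:260,180:320,::-1],None,fx=4,fy=4,interpolation=cv2.INTER_CUBIC))
E
```

```text
tcp [ 511.8 -275.9   37.5] F [-5.1  2.2 21.2] clk 9.77 w 40.4
d [-0.0013  0.0009 -0.0025] rot [0.0016 0.0025 0.0001]
```

View pics/s8c.png

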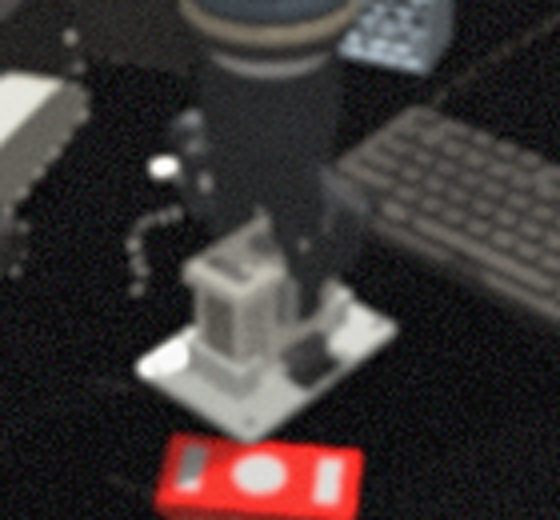

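View pics/w8.png

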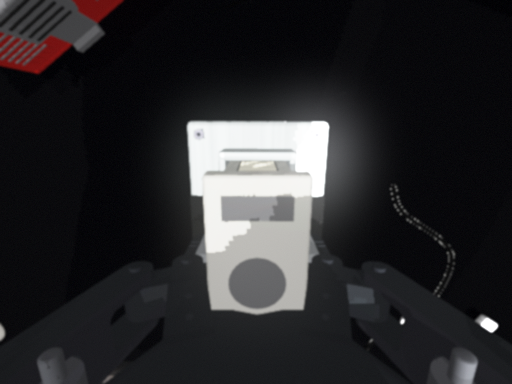

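Request:
send_rows:
  plan:
    - {"translation": [-0.001,0.0005,0.001],"delta_rot": [0,0,0],"hand": 0.2}
    - {"translation": [-0.001,0.0005,0.002],"delta_rot": [0,0,0],"hand": 0.2}
    - {"translation": [-0.001,0.0005,0.003],"delta_rot": [0,0,0],"hand": 0.2}
    - {"translation": [-0.001,0.0005,0.004],"delta_rot": [0,0,0],"hand": 0.2}
    - {"translation": [-0.001,0.0005,0.005],"delta_rot": [0,0,0],"hand": 0.2}
    - {"translation": [-0.001,0.0005,0.006],"delta_rot": [0,0,0],"hand": 0.2}
    - {"translation": [-0.001,0.0005,0.007],"delta_rot": [0,0,0],"hand": 0.2}
    - {"translation": [-0.001,0.0005,0.008],"delta_rot": [0,0,0],"hand": 0.2}
    - {"translation": [-0.001,0.0005,0.008],"delta_rot": [0,0,0],"hand": 0.2}
    - {"translation": [-0.001,0.0005,0.008],"delta_rot": [0,0,0],"hand": 0.2}

```text
clock: 10.7
tcp_pos: [510.8, -275.5, 45.6]
tool_rot: [0.273, 3.127, -0.002]
contact_force: [0.6, 0.0, -2.2]
grip_width: 39.2
```

```bash
python3 - <<'E'
from h import *
goal(510.5,-275,35); snap('wrist','w9'); snap('scene','s9')
z=load('s9'); cv2.imwrite('pics/s9c.png',cv2.resize(z['p'][130:260,180:320,::-1],None,fx=4,fy=4,interpolation=cv2.INTER_CUBIC))
E
```

```text
tcp [ 510.8 -275.5   45.6] F [ 0.6  0.  -2.2] clk 10.7 w 39.2
d [-0.0003  0.0005 -0.0106] rot [0.0017 0.0026 0.0001]
```

View pics/s9c.png

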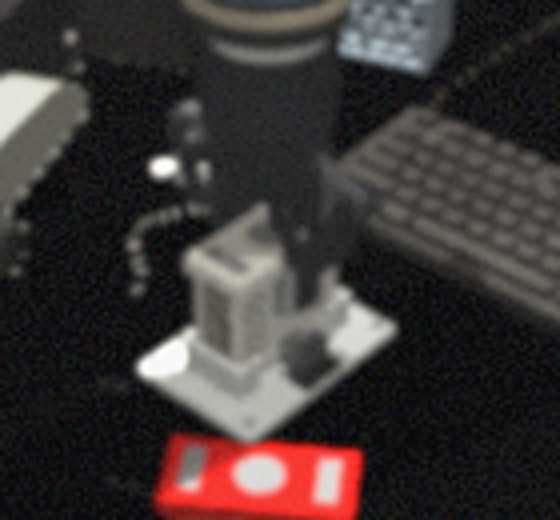

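View pics/w9.png

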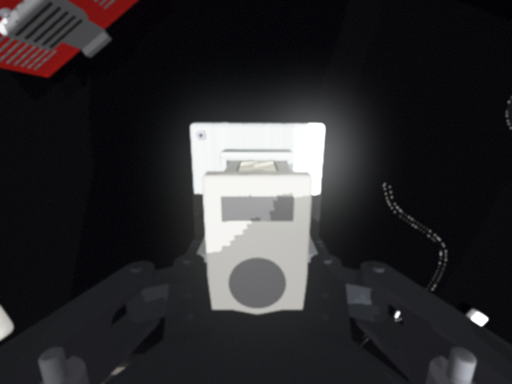

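Request:
send_rows:
  plan:
    - {"translation": [0,0,0.008],"delta_rot": [0,0,0],"hand": 0.2}
    - {"translation": [0,0,0.02],"delta_rot": [0,0,0],"hand": 0.2}
    - {"translation": [0,0,0.034],"delta_rot": [0,0,0],"hand": 0.2}
    - {"translation": [0,0,0.048],"delta_rot": [0,0,0],"hand": 0.2}
    - {"translation": [0,0,0.062],"delta_rot": [0,0,0],"hand": 0.2}
    - {"translation": [0,0,0.076],"delta_rot": [0,0,0],"hand": 0.2}
    - {"translation": [0,0,0.09],"delta_rot": [0,0,0],"hand": 0.2}
    - {"translation": [0,0,0.102],"delta_rot": [0,0,0],"hand": 0.2}
    - {"translation": [0,0,0.109],"delta_rot": [0,0,0],"hand": 0.2}
    - {"translation": [0,0,0.112],"delta_rot": [0,0,0],"hand": 0.2}

```text
clock: 11.63
tcp_pos: [511.2, -275.6, 158.9]
tool_rot: [0.273, 3.126, -0.003]
contact_force: [-0.8, -0.6, -2.0]
grip_width: 39.3
```

Request:
send_rows:
  plan:
    - {"translation": [0,0,0],"delta_rot": [0,0,0],"hand": 0.2}
    - {"translation": [0,0,0],"delta_rot": [0,0,0],"hand": 0.2}
    - {"translation": [0,0,0],"delta_rot": [0,0,0],"hand": 0.2}
    - {"translation": [0,0,0],"delta_rot": [0,0,0],"hand": 0.2}
    - {"translation": [0,0,0],"delta_rot": [0,0,0],"hand": 0.2}
    - {"translation": [0,0,0],"delta_rot": [0,0,0],"hand": 0.2}
    - {"translation": [0,0,0],"delta_rot": [0,0,0],"hand": 0.2}
    - {"translation": [0,0,0],"delta_rot": [0,0,0],"hand": 0.2}
    - {"translation": [0,0,0],"delta_rot": [0,0,0],"hand": 0.2}
    - {"translation": [0,0,0],"delta_rot": [0,0,0],"hand": 0.2}

```text
clock: 12.47
tcp_pos: [511.2, -275.7, 158.9]
tool_rot: [0.273, 3.126, -0.003]
contact_force: [-0.3, -0.8, -2.7]
grip_width: 39.2
```

```bash
python3 - <<'E'
from h import *
goal(510.5,-275,157); snap('wrist','wa'); snap('scene','sa'); goal(510.5,-275,157)
z=load('sa'); cv2.imwrite('pics/sac.png',cv2.resize(z['p'][100:260,160:320,::-1],None,fx=3.7,fy=3.7,interpolation=cv2.INTER_CUBIC))
E
```

```text
tcp [ 511.2 -275.7  158.9] F [-0.3 -0.8 -2.7] clk 12.47 w 39.2
d [-0.0007  0.0007 -0.0019] rot [0.0024 0.004  0.0002]
tcp [ 511.2 -275.7  158.9] F [ 0.3 -1.  -2.3] clk 12.57 w 39.4
d [-0.0007  0.0007 -0.0019] rot [0.0024 0.004  0.0002]
```

View pics/sac.png

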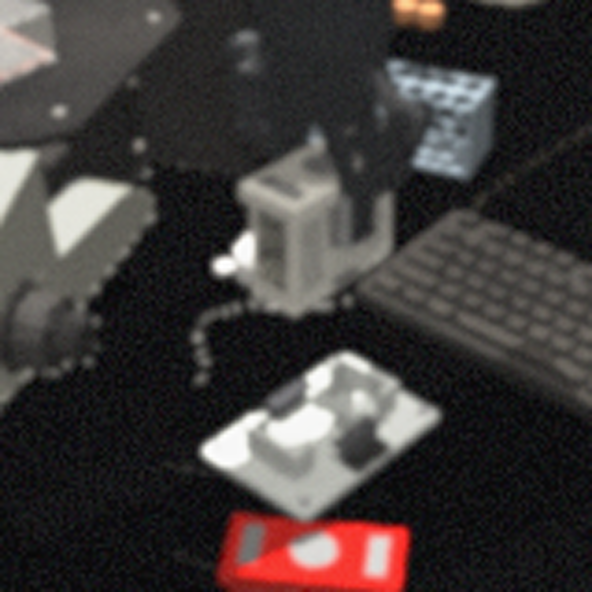

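View pics/wa.png

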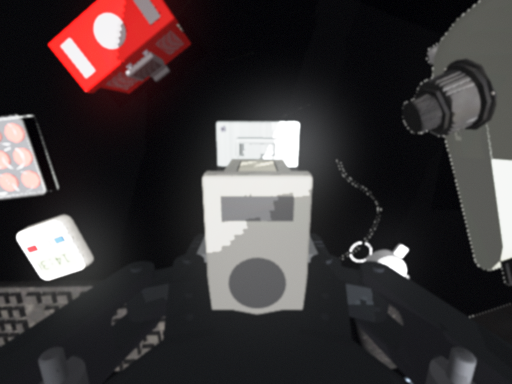

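```bash
python3 - <<'E'
from h import *
z=load('wa'); d=z['d'];T=z['T'];K=z['K']
v,u=np.mgrid[0:384,0:512]; r=np.stack([(u-K[0,2])/K[0,0]*d,(v-K[1,2])/K[1,1]*d,d],-1)
P=((r-T[:3,3])@T[:3,:3])-[511,-275,0]
m=(u>215)&(u<300)&(v>185)&(v<300)&(abs(P[...,2]-203)<15)
print(m.sum(),np.linalg.lstsq(np.c_[P[m][:,:2],np.ones(m.sum())],P[m][:,2],rcond=None)[0])
manip.hand_in(); goal(510.5,-275,157)
E
```

```text
9536 [ 8.64405820e-04 -2.53213350e-03  2.04367614e+02]
the job is handed in; nothing more can be done
the job is handed in; nothing more can be done
```

I pressed the lid down in the dock, pinched both catches, lifted the cassette straight up about 12 cm, and handed the job in at about 12.6 s. It was still held by the catches, upright and still.

- **Lid:** It took about 24 N with the shut fingers on the press mark. The wrist-camera depth then put the lid top at 83.4 mm and level within 0.003 rad. In the final pose it fitted as a level plane at about 204 mm, so it stayed seated.
- **Catches and lift:** I gripped with 45 N, and the cassette came free with only about its own weight (2–2.7 N) on the wrist. After the lift, the pictures show it clear of the dock.
- **Surroundings:** The timer, tally counter and plate were not touched, nor was the red look-alike.

**What disagreed:**
- The opening read 39–40 mm, while the pads should measure 44 mm when both catches are fully in. I could not read the catch positions directly. That both are in rests on the cassette unlocking freely and the grip being well above the 6.5 N needed.
- An upward push of 21 N built up on the tool while the fingers closed. It vanished once I started lifting.

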